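# Lock the tall riser onto a work-support column

## Task

Build up the work-support column: stand the taller of the two aluminium risers on the fixed lower stage, with its two lugs going down through the open gaps between the claws, then turn it a quarter turn clockwise (seen from above) so that each lug lies under a claw, and let go. It must end up standing upright on the seat with the lugs squarely under the claws. Leave the shorter riser and the collet chuck where they stand.

Things in the scene. Friction and masses are not known exactly. Their poses are not given: they have to be found in the camera images.
- seat (a point): Centre of the flat seat, 36 mm above the bench, on the fixed lower stage (132 mm drum). Dark claws on its +x and -x sides: roof from 34 to 56 mm out, 44 mm wide, underside 16, top 23 mm above seat; outer wall 56 mm out; end wall on the clockwise side stops a lug about 10 deg past x. +y and -y sides are open: lugs go down there along y, then turn clockwise (from above) to lie along x. z up.
- tall_riser_mid (a point): Axis point half-way up (55 mm) the tall riser: loose, standing, bare aluminium, 0.4 kg, 110 mm tall. Foot 48 mm across with a bar 92 x 18 x 10 mm along x whose ends are the lugs; neck 40 mm across up to 30 mm; above that a block 42 x 42 mm, sides along x and y, up to the top: grip it half-way up the riser or a little higher. A half turn about z changes nothing.
- short_riser_mid (a point): Axis point half-way up (35 mm) the short riser: same shape as the tall one but only 70 mm tall. The two risers stand to the robot's left and may have swapped places. Leave it where it stands.
- chuck_mid (a point): Axis point half-way up (55 mm) the collet chuck: dark steel tool holder 60 mm across, 110 mm tall with a bright end mill pointing up, standing loose on the far side of the bench. Leave it where it stands.
Not all that is in view belongs to the job. What is shaped like the part that bears tall_riser_mid but blue, turquoise or yellow is not meant.

How it is judged:
On the way:
1. the tall riser's foot is down between the claws, its lugs in the open gaps (z of tall_riser_mid in the frame of seat between 0.05 and 0.065 m and horizontal distance between tall_riser_mid and seat below 0.015 m and angle between the x axis of tall_riser_mid and the x axis of seat, either way round above 0.7 rad), for 0.05 s.
At the end, for the whole second after the job is handed in: The tall riser stands on the seat of the lower stage (its mid point 50 to 60 mm above the seat), upright within 0.1 rad, its axis within 13 mm of the seat's centre, and its lugs under the claws: its x axis within 0.35 rad of the lower stage's x axis, either way round (z of tall_riser_mid in the frame of seat between 0.05 and 0.06 m and horizontal distance between tall_riser_mid and seat below 0.013 m and angle between the x axis of tall_riser_mid and the x axis of seat, either way round below 0.35 rad and angle between tall_riser_mid's own z axis and vertical below 0.1 rad); the robot touches nothing.
It fails at once if the shorter riser is moved by more than 30 mm (distance of short_riser_mid from where it was at the start of the episode above 0.03 m).
It fails at once if the collet chuck is moved by more than 30 mm (distance of chuck_mid from where it was at the start of the episode above 0.03 m).
It also fails if it takes over 40 s, if anything falls off the work surface, if the arm or the gripper's body presses on something with over 40 N, if the wrist force passes 120 N, or if a joint passes its speed limit or range.

## Robot

A 6-joint arm with a two-finger parallel gripper is mounted at the origin on the work surface. World frame = base frame: x ahead of the robot, y to its left, z up, the work surface at z = 0. Lengths are in m, angles in rad, forces in N, time in s.
With the tool pointing down it reaches from about 0.4 to 0.825 m from the base axis. Payload 7 kg.
Tool frame: the origin (TCP) lies at the very end of the fingers, on their centre line; the grasp point (between the pads) lies 19 mm behind it; z points along the fingers, y is the direction in which the jaws open and shut (so a half turn about z gives the same grasp; the last joint's range is limited). The gripper opens to 88 mm and grips with 3 to 60 N. Pads are 19 mm wide; open, the fingers measure 130 mm over their backs; the gripper's body (78 mm by 193 mm) begins 47 mm behind the grasp point.
Start: joints at [1.623, 0.359, 0.012, 0, -1.224, -0.288], TCP at [0.158, 0.656, 0.227] pointing down, gripper open.
Joint ranges: [-3.07, 3.07], [-1.43, 2.12], [-1.02, 1.25], [-3.03, 1.67], [-3.05, -0], [-3.03, 3.03]. Speed limits (rad/s): [2.39, 2.39, 3.01, 3.14, 3.14, 3.14].

## Interface

Orientations are given as [roll, pitch, yaw] about the fixed x, y, z axes, in that order (R = Rz(yaw) Ry(pitch) Rx(roll)).
In Python, from station import arm gives the robot as it stands.
- The arm moves only by the shell command python3 -m inch 'ROWS' [FORCE]. ROWS is text: rows parted by semicolons, each of 7 numbers parted by spaces: the closure, from 0 (fully open) to 1 (shut), then the shift along the tool's x, y, z each as a share of 300 mm, from -1 to 1, then the turn, a rotation vector about the tool's x, y, z each as a share of 60 degrees, from -1 to 1. In form: grip tx ty tz rx ry rz; .... A call has 1 to 12 rows; each row is the pose to reach, as a shift and turn from the pose commanded when the call began, along the tool's axes at that moment; what a row does not reach only later rows make up. A row lasts 1/10 s, in which the tool goes at most 50 mm and 8.59 degrees, less where a joint would pass 70% of its speed; a pose out of reach is approached as far as the arm can. A call with a number of a shift or a turn outside -1 to 1 is refused whole. A call with a gripper value outside its range is refused whole. The fingers move at their own pace and stop on an object; FORCE is the grip in N (left out, the last holds). Time passes only in rows, so rows that repeat a pose let the fingers close. It gives the time, the measured TCP pose, the force and the opening at its end, in the units of the state.
- arm.get_state(): the state, without advancing time (a new reading comes with each control period).
- arm.grab_frame(name): name is "scene" or "side" or "wrist"; returns a dict with "img" (420x560x3 uint8, red, green, blue), "range_z" (420x560 float32, m along the optical axis (not along the pixel's ray), 0 where there is no reading), "fx", "fy", "cx", "cy" (pixels), "dist" ([k1, k2, p1, p2, k3] as OpenCV has them; the pictures are not rectified), "extrinsics" (4x4, takes a point from world to camera coordinates); the wrist camera has in their place "tool_from_camera" (4x4, takes a point from camera to tool coordinates, whose origin is the TCP and whose axes are the flange's). Camera axes: x right, y up, looking along -z (the intrinsics and any distortion apply to the point x, -y, -z); pixel columns grow to the right and rows downward; lengths in m; the calibration is good to about 2 mm. A picture is of the moment at which its call begins: read the wrist's pose just before it.
- arm.job_done(): hands the job in, once; it reports no verdict.
The state is a dict: "t": time; "q": joint angles; "qd": joint speeds; "joint_efforts": joint torques, N m; "eef_pos": TCP position; "ee_rot": TCP orientation; "force": force on the tool from outside, world axes, zero at the start; "moment": the same for the moment, N m; "width": finger opening in m.
Only numpy, scipy, OpenCV 4.12 (cv2) and the standard library are available. Lean on these libraries where they do the work, as an engineer would, in place of code of your own. Each camera call takes 0.05 s, during which the arm holds its last target.

## Working session

There is one attempt and no reset: what is moved stays moved. The work goes in short steps, Python scripts to look and compute and a shell command to move; the robot and the scene stay as the last step left them, time stands still between calls to the robot, and variables do not carry over. Pictures are saved under pics/ and viewed, and the job is handed in when it is done.

```bash
ls; mkdir -p pics; python3 - <<'E'
from station import arm
import cv2,numpy as np,pickle
s=arm.get_state(); print(s)
for n in ["scene","side","wrist"]:
    f=arm.grab_frame(n); pickle.dump((s,f),open(f"pics/{n}0.pkl","wb"))
    cv2.imwrite(f"pics/{n}0.png",f["img"][:,:,::-1])
    print(n,[f[k] for k in ("fx","fy","cx","cy","dist")],(f["range_z"]>0).mean()); print(np.round(f.get("extrinsics",f.get("tool_from_camera")),4))
E
```

```text
pics
{'t': 0.0, 'q': array([ 1.62311502e+00,  3.59410911e-01,  1.10469885e-02, -3.38001580e-04,
       -1.22409857e+00, -2.88111373e-01]), 'qd': array([-3.72603165e-04,  3.91040463e-04,  1.00951120e-03, -5.28759679e-04,
        7.04585784e-04, -3.31518933e-05]), 'joint_efforts': array([ 5.11237213e-04, -5.82718277e+01,  2.93062645e+01,  6.99768305e+00,
        7.06877807e-03, -1.49211683e-04]), 'eef_pos': array([0.15759862, 0.65583613, 0.22560417]), 'ee_rot': array([ 3.13990487e+00, -1.68829377e-04, -2.35907655e-01]), 'force': array([-0.48194123, -0.34125679, -0.10202913]), 'moment': array([ 0.04472784, -0.03092542, -0.0118084 ]), 'width': 0.08768169467261933}
scene [418.98265110078836, 418.98265110078836, 271.8519480748692, 213.81032566906663, array([-0.12188024,  0.        ,  0.        ,  0.        ,  0.        ])] 0.9961437074829932
[[-0.1336  0.991  -0.0043 -0.0201]
 [-0.8186 -0.1079  0.5642  0.4295]
 [ 0.5587  0.0789  0.8256 -1.1546]
 [ 0.      0.      0.      1.    ]]
side [428.2244997755427, 428.2244997755427, 276.7908433941163, 205.23445039529116, array([0.0148092, 0.       , 0.       , 0.       , 0.       ])] 0.9960331632653061
[[ 0.9752 -0.2213 -0.0023 -0.5071]
 [ 0.1646  0.7184  0.6759 -0.1753]
 [-0.1479 -0.6595  0.737  -0.7225]
 [ 0.      0.      0.      1.    ]]
wrist [324.43125601554414, 324.43125601554414, 275.8982547747833, 214.54877242682164, array([0.01642181, 0.        , 0.        , 0.        , 0.        ])] 0.9959523809523809
[[-1.300e-03  9.633e-01  2.683e-01  7.280e-02]
 [ 1.000e+00  1.200e-03  6.000e-04 -1.000e-03]
 [ 2.000e-04  2.683e-01 -9.633e-01 -1.582e-01]
 [ 0.000e+00  0.000e+00  0.000e+00  1.000e+00]]
```

View pics/scene0.png

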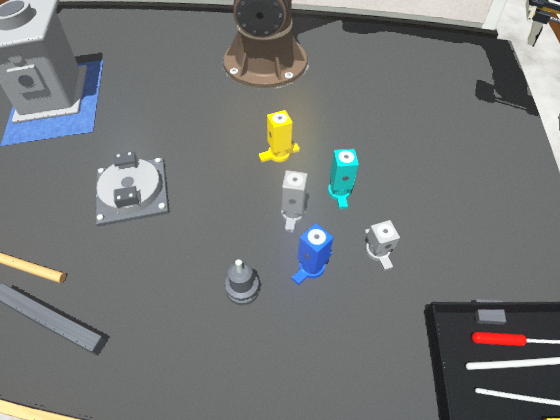

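View pics/side0.png

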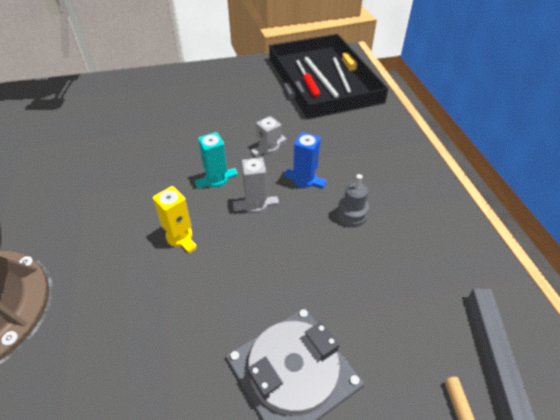

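View pics/wrist0.png

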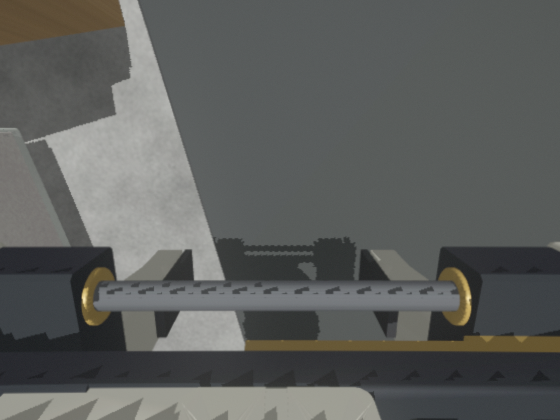

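The scene view shows the grey tall riser at about (293,195), with yellow (280,135), turquoise (343,172) and blue (315,250) lookalikes around it. The short riser is at (382,240), the chuck at (241,280) and the stage at (130,187). In the side view the tall riser is at (255,185) and the stage at (293,362). I'll zoom in next.

```bash
cat > h.py <<'E'
import numpy as np,cv2,pickle
from scipy.spatial.transform import Rotation as R
def load(n): return pickle.load(open(f"pics/{n}.pkl","rb"))
def K(f): return np.array([[f["fx"],0,f["cx"]],[0,f["fy"],f["cy"]],[0,0,1.]])
def w_from_c(s,f):
    if "extrinsics" in f: return np.linalg.inv(f["extrinsics"])
    T=np.eye(4);T[:3,:3]=R.from_euler("xyz",s["ee_rot"]).as_matrix();T[:3,3]=s["eef_pos"]
    return T@f["tool_from_camera"]
def rays(s,f,px):
    u=cv2.undistortPoints(np.array(px,float).reshape(-1,1,2),K(f),np.array(f["dist"]))[:,0]
    d=np.c_[u[:,0],-u[:,1],-np.ones(len(u))]
    T=w_from_c(s,f); return T[:3,3],d@T[:3,:3].T
def plane(s,f,px,z):
    o,d=rays(s,f,px); return o+d*((z-o[2])/d[:,2])[:,None]
def depth(s,f,px):
    o,d=rays(s,f,px); z=np.array([f["range_z"][int(round(v)),int(round(u))] for u,v in px]); return o+d*z[:,None]
def tri(sf1,p1,sf2,p2):
    o1,d1=rays(*sf1,[p1]);o2,d2=rays(*sf2,[p2]);d1=d1[0];d2=d2[0]
    t=np.linalg.lstsq(np.c_[d1,-d2],o2-o1,rcond=None)[0]
    a=o1+d1*t[0];b=o2+d2*t[1];return (a+b)/2,np.linalg.norm(a-b)
def cloud(s,f):
    h,w=f["range_z"].shape
    px=np.stack(np.meshgrid(np.arange(w),np.arange(h)),-1).reshape(-1,2)
    o,d=rays(s,f,px); return (o+d*f["range_z"].reshape(-1,1)).reshape(h,w,3)
E
python3 - <<'E'
from h import *
for n,b in (("scene0",(80,140,180,240)),("scene0",(240,90,410,300)),("side0",(220,300,370,420)),("side0",(150,100,390,260))):
    s,f=load(n);x0,y0,x1,y1=b
    k=min(780/(x1-x0),590/(y1-y0)); 
    im=cv2.resize(f["img"][y0:y1,x0:x1,::-1],None,fx=k,fy=k,interpolation=cv2.INTER_CUBIC)
    cv2.imwrite(f"pics/z_{n}_{x0}.png",im);print(n,b,k)
s,f=load("scene0");P=cloud(s,f)
for n in("scene0","side0"):
    s,f=load(n);P=cloud(s,f)
    for nm,lo,hi in(("104-116",.104,.116),("65-75",.065,.075),("56-62",.055,.063),("33-39",.033,.039)):
        m=((P[...,2]>lo)&(P[...,2]<hi)).astype(np.uint8)
        k,l,st,c=cv2.connectedComponentsWithStats(m)
        for i in range(1,k):
            if st[i,4]>25:
                q=P[l==i]; print(n,nm,st[i,4],c[i].round(1),np.median(q,0).round(4),"col",np.median(f["img"][l==i],0))
E
```

```text
scene0 (80, 140, 180, 240) 5.9
scene0 (240, 90, 410, 300) 2.8095238095238093
side0 (220, 300, 370, 420) 4.916666666666667
side0 (150, 100, 390, 260) 3.25
scene0 104-116 192 [264.1  37.6] [0.0616 0.0102 0.1096] col [78.  68.  60.5]
scene0 104-116 347 [38.8 75.4] [ 0.2767 -0.5042  0.1102] col [116. 120. 121.]
scene0 104-116 314 [278.9 119.1] [0.3498 0.0827 0.1096] col [253. 252.  49.]
scene0 104-116 384 [345.6 158.2] [0.4401 0.2232 0.1094] col [ 44.5 250.  249. ]
scene0 104-116 431 [294.2 180.3] [0.5082 0.1306 0.11  ] col [222. 226. 225.]
scene0 104-116 565 [315.8 237.6] [0.6254 0.1794 0.11  ] col [ 86. 155. 251.]
scene0 104-116 37 [237.6 262.6] [0.6895 0.0575 0.1095] col [244. 247. 246.]
scene0 65-75 206 [266.9  50.9] [0.0652 0.0189 0.0696] col [77. 68. 58.]
scene0 65-75 38 [70.7 60.8] [ 0.1409 -0.4984  0.0702] col [91. 93. 95.]
scene0 65-75 237 [41.3 91.8] [ 0.2748 -0.516   0.0698] col [101. 103. 106.]
scene0 65-75 83 [278.6 137. ] [0.3634 0.0835 0.0701] col [234. 210.  47.]
scene0 65-75 81 [341.9 176.4] [0.4551 0.2216 0.0697] col [ 37. 160. 160.]
scene0 65-75 71 [291.7 200.6] [0.525
[... 3944 characters left out ...]
1] col [106. 107. 107.]
side0 33-39 47 [304.  173.4] [0.6145 0.1617 0.0362] col [ 30.  66. 139.]
side0 33-39 44 [216.9 173.5] [0.438  0.2015 0.0363] col [ 14.5 133.5 133. ]
side0 33-39 42 [256.5 200. ] [0.5041 0.1091 0.036 ] col [103.  102.5 105. ]
side0 33-39 146 [352.5 208.8] [0.6758 0.0415 0.0348] col [103.  105.  112.5]
side0 33-39 57 [179.2 231.4] [0.351  0.0618 0.036 ] col [215. 180.   0.]
side0 33-39 131 [ 14.9 284.7] [0.0774 0.0082 0.0361] col [107.  90.  79.]
side0 33-39 41 [  9. 315.] [ 0.0823 -0.0478  0.036 ] col [111.  94.  83.]
side0 33-39 4916 [295.4 366. ] [ 0.496  -0.2285  0.036 ] col [218. 218. 222.]
side0 33-39 34 [256.1 387.9] [ 0.4346 -0.2438  0.0358] col [83.  82.5 85. ]
```

View pics/z_scene0_80.png

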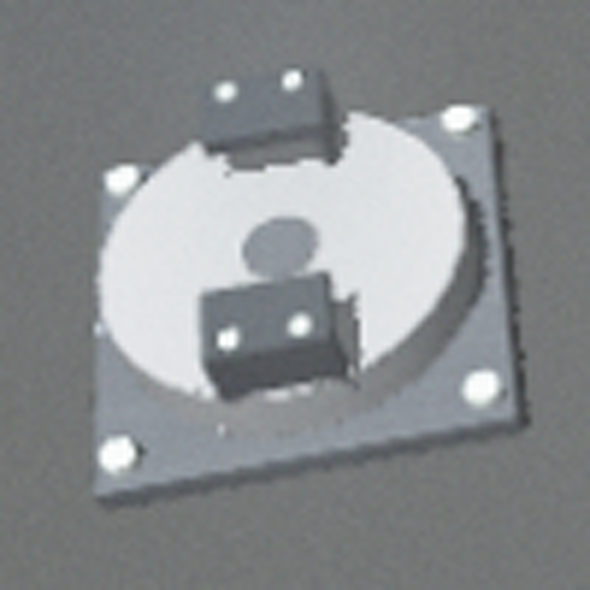

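View pics/z_scene0_240.png

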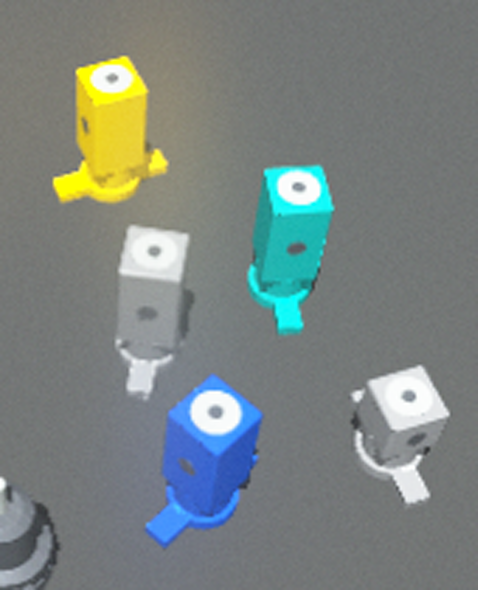

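View pics/z_side0_150.png

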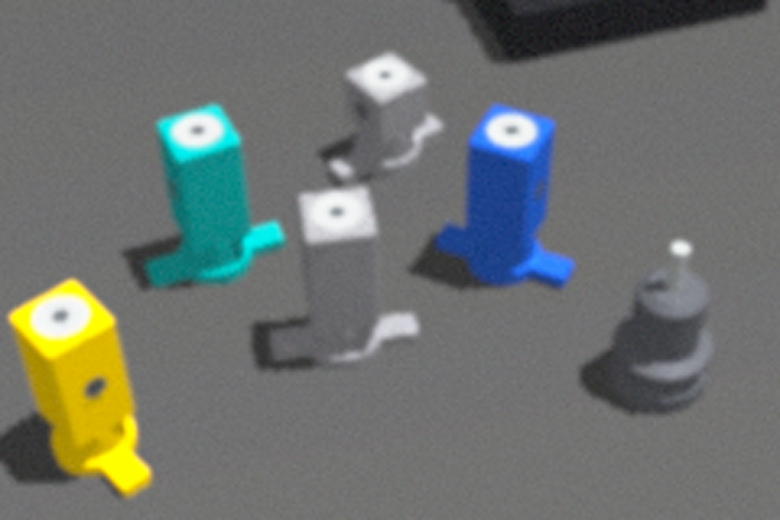

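View pics/z_side0_220.png

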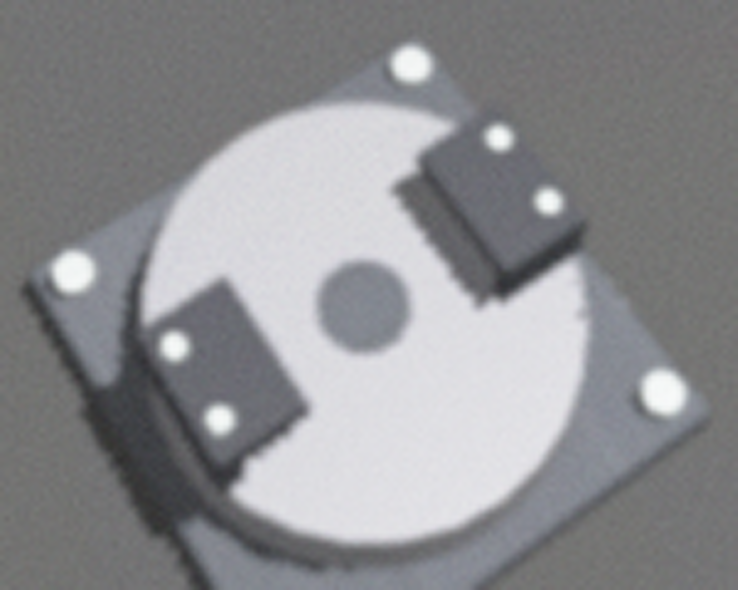

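The scene and side zooms show the stage's dark centre spot at about (127.5,182) in scene and (294,362) in side. Its claws are at the near and far ends, and the riser's lug bar runs roughly along world +x. Next I'll get the yaws and centres in both views.

```bash
cat > m.py <<'E'
from h import *
def rect(s,f,seed,z,tol=.004):
    P=cloud(s,f); m=(abs(P[...,2]-z)<tol).astype(np.uint8)
    k,l,st,c=cv2.connectedComponentsWithStats(m); i=l[int(seed[1]),int(seed[0])]
    if not i: return None
    v,u=np.nonzero(l==i); q=plane(s,f,np.c_[u,v],z)[:,:2]
    r=cv2.minAreaRect((q*1000).astype(np.float32)); return np.round(r[0],1),np.round(r[1],1),round(r[2],1),(u.mean().round(1),v.mean().round(1))
E
python3 - <<'E'
from m import *
S=load("scene0");D=load("side0")
print("tall",rect(*S,(294,177),.110),rect(*D,(250,166),.1092))
print("short",rect(*S,(384,231),.07),rect(*D,(268,124),.0695))
for n,a in(("scene",S),("side",D)):
  s,f=a; g=f["img"].max(2).astype(int)
  # bolts
  x0,y0,x1,y1=(90,145,175,230) if n=="scene" else (222,300,370,420)
  P=cloud(s,f)
  m=np.zeros(g.shape,np.uint8);m[y0:y1,x0:x1]=((g>215)&(abs(P[...,2]-.036)>.003))[y0:y1,x0:x1]
  k,l,st,c=cv2.connectedComponentsWithStats(m)
  for i in range(1,k):
    if 5<st[i,4]<200: print(n,"bolt",c[i].round(1),st[i,4],depth(s,f,[c[i]]).round(4))
  m=np.zeros(g.shape,np.uint8);m[y0:y1,x0:x1]=((g<190)&(abs(P[...,2]-.036)<.003))[y0:y1,x0:x1]
  k,l,st,c=cv2.connectedComponentsWithStats(m)
  for i in range(1,k):
    if st[i,4]>20: print(n,"spot",c[i].round(1),st[i,4],plane(s,f,[c[i]],.036).round(4))
E
```

```text
tall (array([507.2, 130.4]), array([41.8, 44.7]), 87.0, (np.float64(294.2), np.float64(180.0))) (array([503.3, 127.1]), array([44.3, 41.7]), 86.9, (np.float64(252.9), np.float64(166.5)))
short (array([571.9, 304.4]), array([43.5, 42.4]), 24.1, (np.float64(384.9), np.float64(231.6))) (array([568.2, 299.7]), array([43. , 44.4]), 26.2, (np.float64(267.8), np.float64(124.1)))
scene bolt [129. 153.] 7 [[ 0.4368 -0.2286  0.0591]]
scene bolt [157.1 159.4] 17 [[ 0.4128 -0.1822  0.0179]]
scene bolt [100.  169.8] 19 [[ 0.458  -0.3023  0.0182]]
scene bolt [130.2 194.8] 6 [[ 0.5444 -0.1889  0.059 ]]
scene bolt [118.1 197.1] 8 [[ 0.5527 -0.2117  0.0587]]
scene bolt [161. 205.] 23 [[ 0.533  -0.1375  0.0178]]
scene bolt [ 99.4 216.6] 25 [[ 0.5785 -0.2564  0.0192]]
scene spot [125.6 166. ] 57 [[ 0.4544 -0.2371  0.036 ]]
scene spot [127.1 181.7] 108 [[ 0.4961 -0.2191  0.036 ]]
scene spot [133.1 200.3] 86 [[ 0.541  -0.1904  0.036 ]]
side bolt [303.2 312.6] 34 [[ 0.5327 -0.1381  0.018 ]]
side bolt [321.2 327.5] 13 [[ 0.5445 -0.1891  0.0603]]
side bolt [331.3 340.5] 14 [[ 0.553  -0.2115  0.06  ]]
side bolt [234.6 354.9] 45 [[ 0.413  -0.1828  0.0174]]
side bolt [255.  369.8] 17 [[ 0.4375 -0.2284  0.0594]]
side bolt [354.5 379.3] 52 [[ 0.5779 -0.2572  0.0165]]
side bolt [264.2 384.8] 17 [[ 0.4458 -0.2516  0.0608]]
side spot [312.  348.7] 252 [[ 0.5267 -0.2072  0.036 ]]
side spot [250.1 355. ] 21 [[ 0.4354 -0.1962  0.036 ]]
side spot [293.5 361.9] 289 [[ 0.495  -0.2204  0.036 ]]
side spot [256.1 387.9] 34 [[ 0.435  -0.2443  0.036 ]]
side spot [272.9 396.5] 59 [[ 0.4555 -0.2608  0.036 ]]
```

```bash
cat > go.py <<'E'
from h import *
import sys
from station import arm
def calc(x,y,z,yaw_deg):
    s=arm.get_state(); R0=R.from_euler("xyz",s["ee_rot"])
    t=R0.inv().apply(np.array([x,y,z])-s["eef_pos"])/.3
    r=(R0.inv()*R.from_euler("xyz",[np.pi,0,np.radians(yaw_deg)])).as_rotvec(degrees=True)/60
    print("t",round(s["t"],2),"tcp",s["eef_pos"].round(4),"rpy",np.degrees(s["ee_rot"]).round(2),"q",s["q"].round(2),"F",s["force"].round(1),"w",round(s["width"],4)); print("shift",t.round(4),"turn",r.round(4))
if __name__=="__main__": calc(*map(float,sys.argv[1:5]))
E
python3 go.py 0.33 0.39 0.28 -8; python3 go.py 0.49 0.129 0.28 -3
python3 - <<'E'
from h import *
P=cloud(*load("side0")); m=(abs(P[...,0]-.69)<.05)&(abs(P[...,1]-.05)<.05); print("chuck max z",P[m][:,2].max())
E
```

```text
t 0.15 tcp [0.1576 0.6559 0.2258] rpy [ 1.7992e+02 -1.0000e-02 -1.3510e+01] q [ 1.62  0.36  0.01 -0.   -1.22 -0.29] F [-0.7  0.3  0.3] w 0.0874
shift [ 0.7659  0.7279 -0.1795] turn [ 0.0013 -0.0001 -0.0919]
t 0.15 tcp [0.1576 0.6559 0.2258] rpy [ 1.7992e+02 -1.0000e-02 -1.3510e+01] q [ 1.62  0.36  0.01 -0.   -1.22 -0.29] F [-0.7  0.3  0.3] w 0.0874
shift [ 1.4877  1.4492 -0.1785] turn [ 0.0013 -0.     -0.1752]
chuck max z 0.1107689512847031
```

```bash
python3 -m inch '0 0.25 0.24 -0.18 0 0 -0.03; 0 0.5 0.48 -0.18 0 0 -0.06; 0 0.766 0.728 -0.18 0 0 -0.09; 0 0.766 0.728 -0.18 0 0 -0.09; 0 0.766 0.728 -0.18 0 0 -0.09; 0 0.766 0.728 -0.18 0 0 -0.09; 0 0.766 0.728 -0.18 0 0 -0.09; 0 0.766 0.728 -0.18 0 0 -0.09' ; python3 go.py 0.49 0.129 0.28 -3
```

```text
t: 0.95
eef_pos: [0.3314, 0.3877, 0.2814]
ee_rot: [-3.14, -0.0, -0.145]
force: [0.1, 0.4, 0.3]
width: 0.0879
t 0.95 tcp [0.3314 0.3877 0.2814] rpy [-1.7993e+02 -2.0000e-02 -8.2800e+00] q [ 1.25  0.05 -0.26  0.   -1.26  0.18] F [0.1 0.4 0.3] w 0.0879
shift [0.6472 0.7773 0.0041] turn [-0.0011 -0.0004 -0.088 ]
```

```bash
python3 -m inch '0 0.2 0.24 0 0 0 -0.03; 0 0.4 0.48 0 0 0 -0.06; 0 0.647 0.777 0 0 0 -0.088; 0 0.647 0.777 0 0 0 -0.088; 0 0.647 0.777 0 0 0 -0.088; 0 0.647 0.777 0 0 0 -0.088; 0 0.647 0.777 0 0 0 -0.088; 0 0.647 0.777 0 0 0 -0.088; 0 0.647 0.777 0 0 0 -0.088; 0 0.647 0.777 0 0 0 -0.088' ; cat > snap.py <<'E'
from h import *
from station import arm
import sys
def snap(n,cam="wrist"):
    s=arm.get_state(); f=arm.grab_frame(cam); pickle.dump((s,f),open(f"pics/{n}.pkl","wb")); cv2.imwrite(f"pics/{n}.png",f["img"][:,:,::-1]); print(s["t"],s["eef_pos"].round(4),np.degrees(s["ee_rot"]).round(2)); return s,f
if __name__=="__main__": snap(*sys.argv[1:])
E
python3 snap.py w1
```

```text
t: 1.95
eef_pos: [0.4889, 0.1333, 0.2805]
ee_rot: [-3.141, 0.0, -0.048]
force: [0.2, 0.2, 0.4]
width: 0.0875
1.95 [0.4889 0.1333 0.2805] [-179.99    0.     -2.73]
```

View pics/w1.png

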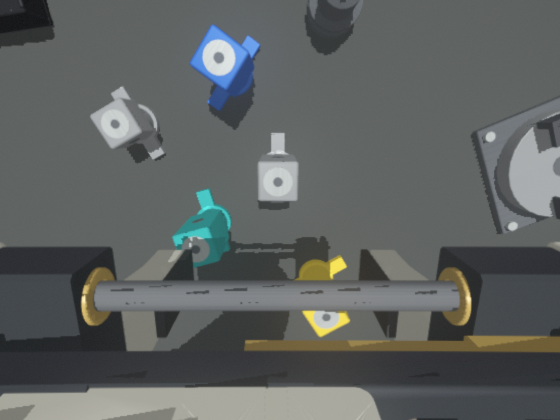

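The wrist view shows the tall riser's top face centred at about (278,181), with its lug pointing up (tool +x) at (278,143). The short riser is at (118,123) and the stage is at the right edge.

```bash
cat > ms.py <<'E'
from m import *
import sys
def hole(s,f,seed,r=5):
    # dark hole in the ring around the seed
    x,y=map(int,seed); w=f["img"][y-r:y+r+1,x-r:x+r+1].max(2).astype(float); k=np.clip(np.median(w)-20-w,0,None)
    v,u=np.mgrid[y-r:y+r+1,x-r:x+r+1]; return np.array([(u*k).sum(),(v*k).sum()])/k.sum()
E
python3 - <<'E'
from ms import *
W=load("w1");S=load("scene0");D=load("side0")
c={}
for n,a,p in(("w",W,(278,182)),("s",S,(294.5,179)),("d",D,(253.5,165))):
    c[n]=hole(*a,p); print(n,c[n].round(1),plane(*a,[c[n]],.110).round(4))
for a,b in("ws","wd","sd"):
    print(a,b,tri({"w":W,"s":S,"d":D}[a],c[a],{"w":W,"s":S,"d":D}[b],c[b]))
P=cloud(*W); print(P[175:190,262:294,2].mean(), rect(*W,(278,176),.110))
# lug: z ~10mm
m=(abs(P[...,2]-.01)<.004)&(abs(P[...,0]-.555)<.03)&(abs(P[...,1]-.127)<.03)
v,u=np.nonzero(m); q=plane(*W,np.c_[u,v],.01)[:,:2]; print("lug",cv2.minAreaRect((q*1000).astype(np.float32)),len(q))
E
```

```text
w [277.3 181.8] [[0.5052 0.1321 0.11  ]]
s [294.5 179. ] [[0.5047 0.1309 0.11  ]]
d [253.1 164.8] [[0.5044 0.1304 0.11  ]]
w s (array([0.50536745, 0.13153841, 0.11087474]), np.float64(0.0011951416772075462))
w d (array([0.5047864 , 0.13217276, 0.10831362]), np.float64(0.00018945481205744872))
s d (array([0.50445493, 0.13085619, 0.10961179]), np.float64(0.00011671438142030461))
0.1116499254192252 (array([506.2, 132.4]), array([41.5, 40.2]), 87.2, (np.float64(277.0), np.float64(180.5)))
lug ((538.3117065429688, 131.211669921875), (24.737903594970703, 25.219879150390625), 87.19789123535156) 301
```

```bash
python3 go.py 0.505 0.1316 0.053 -2.8
```

```text
t 2.0 tcp [0.4889 0.1334 0.2806] rpy [-179.99   -0.     -2.71] q [ 0.65  0.05 -0.26 -0.   -1.26  0.87] F [ 0.3 -1.1 -0.1] w 0.0877
shift [0.0538 0.0036 0.7586] turn [-0.0002 -0.      0.0015]
```

```bash
python3 -m inch '0 0.054 0.004 0.1 0 0 0; 0 0.054 0.004 0.2 0 0 0; 0 0.054 0.004 0.3 0 0 0; 0 0.054 0.004 0.36 0 0 0; 0 0.054 0.004 0.36 0 0 0; 0 0.054 0.004 0.36 0 0 0'; python3 go.py 0.505 0.1316 0.053 -2.8
```

```text
t: 2.6
eef_pos: [0.5056, 0.131, 0.1732]
ee_rot: [3.141, -0.0, -0.048]
force: [0.5, 0.6, 0.8]
width: 0.0876
t 2.6 tcp [0.5056 0.131  0.1732] rpy [ 1.7999e+02 -2.0000e-02 -2.7300e+00] q [ 0.63  0.15 -0.4   0.   -1.02  0.89] F [0.5 0.6 0.8] w 0.0876
shift [-0.0023 -0.002   0.4006] turn [ 0.0002 -0.0004  0.0011]
```

```bash
python3 -m inch '0 -0.002 -0.002 0.1 0 0 0; 0 -0.002 -0.002 0.2 0 0 0; 0 -0.002 -0.002 0.3 0 0 0; 0 -0.002 -0.002 0.37 0 0 0; 0 -0.002 -0.002 0.4 0 0 0; 0 -0.002 -0.002 0.4 0 0 0;0 -0.002 -0.002 0.4 0 0 0'; python3 go.py 0.505 0.1316 0.053 -2.8; python3 snap.py s2 side
```

```text
t: 3.3
eef_pos: [0.506, 0.1315, 0.054]
ee_rot: [-3.141, -0.002, -0.049]
force: [0.0, 1.1, 0.5]
width: 0.0876
t 3.3 tcp [0.506  0.1315 0.054 ] rpy [-1.7994e+02 -1.1000e-01 -2.7900e+00] q [ 0.63  0.29 -0.54  0.   -0.74  0.89] F [0.  1.1 0.5] w 0.0876
shift [-0.0033 -0.0002  0.0033] turn [-0.001  -0.0018  0.0001]
3.3 [0.506  0.1315 0.054 ] [-1.7994e+02 -1.1000e-01 -2.7900e+00]
```

View pics/s2.png

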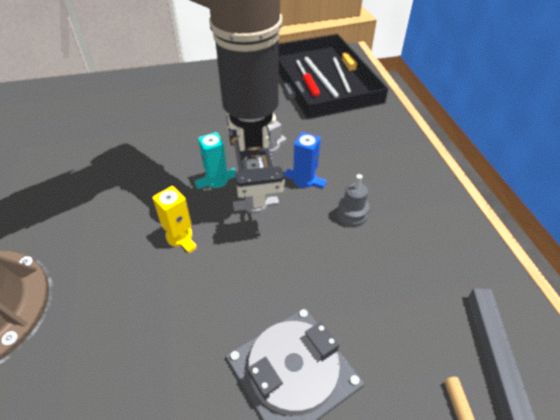

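The gripper straddles the tall riser at about (255,185) and the neighbours are undisturbed. Closing with 40 N.

```bash
python3 -m inch '1 0 0 0 0 0 0;1 0 0 0 0 0 0;1 0 0 0 0 0 0;1 0 0 0 0 0 0;1 0 0 0 0 0 0;1 0 0 0 0 0 0;1 0 0 0 0 0 0;1 0 0 0 0 0 0' 45; python3 go.py 0.505 0.1316 0.19 -2.8
```

```text
t: 4.15
eef_pos: [0.505, 0.1307, 0.0525]
ee_rot: [3.142, 0.0, -0.049]
force: [0.8, 1.0, -0.7]
width: 0.0419
t 4.15 tcp [0.505  0.1307 0.0525] rpy [180.     0.    -2.83] q [ 0.63  0.29 -0.54 -0.   -0.73  0.89] F [ 0.8  1.  -0.7] w 0.0419
shift [-0.     -0.0029 -0.4583] turn [ 0.      0.0001 -0.0005]
```

```bash
python3 -m inch '1 0 0 -0.05 0 0 0;1 0 0 -0.12 0 0 0;1 0 0 -0.22 0 0 0;1 0 0 -0.32 0 0 0;1 0 0 -0.42 0 0 0;1 0 0 -0.52 0 0 0;1 0 0 -0.52 0 0 0;1 0 0 -0.52 0 0 0'; python3 go.py 0.496 -0.0 0.21 -35;python3 go.py 0.4955 -0.2198 0.21 -69.7;
```

```text
t: 4.95
eef_pos: [0.5043, 0.1307, 0.2081]
ee_rot: [-3.141, 0.001, -0.05]
force: [-0.3, -0.5, -5.3]
width: 0.0418
t 4.95 tcp [0.5043 0.1307 0.2081] rpy [-1.7997e+02  4.0000e-02 -2.8500e+00] q [ 0.63  0.12 -0.35 -0.   -1.1   0.89] F [-0.3 -0.5 -5.3] w 0.0418
shift [-0.0061  0.4365 -0.0066] turn [-4.000e-04  7.000e-04  5.358e-01]
t 4.95 tcp [0.5043 0.1307 0.2081] rpy [-1.7997e+02  4.0000e-02 -2.8500e+00] q [ 0.63  0.12 -0.35 -0.   -1.1   0.89] F [-0.3 -0.5 -5.3] w 0.0418
shift [ 0.0287  1.1683 -0.007 ] turn [-1.0000e-04  9.0000e-04  1.1141e+00]
```

```bash
python3 -m inch '1 0 0.08 0 0 0 0.08;1 0 0.2 0 0 0 0.18;1 0 0.33 0 0 0 0.3;1 0 0.46 0 0 0 0.42;1 0 0.55 0 0 0 0.5;1 0 0.6 0 0 0 0.55;1 0 0.6 0 0 0 0.55;1 0 0.6 0 0 0 0.55'; python3 go.py 0.4955 -0.2198 0.21 -69.7
```

```text
t: 5.75
eef_pos: [0.4952, -0.0493, 0.207]
ee_rot: [3.14, 0.002, -0.626]
force: [-0.6, 0.1, -4.2]
width: 0.042
t 5.75 tcp [ 0.4952 -0.0493  0.207 ] rpy [ 1.799e+02  1.200e-01 -3.584e+01] q [ 0.3   0.08 -0.4  -0.   -1.1   0.65] F [-0.6  0.1 -4.2] w 0.042
shift [ 0.3338  0.4601 -0.0098] turn [0.0023 0.0014 0.5643]
```

```bash
python3 -m inch '1 0.05 0.07 -0.01 0 0 0.08;1 0.12 0.16 -0.01 0 0 0.2;1 0.2 0.28 -0.01 0 0 0.33;1 0.28 0.38 -0.01 0 0 0.46;1 0.334 0.46 -0.01 0 0 0.564;1 0.334 0.46 -0.01 0 0 0.564;1 0.334 0.46 -0.01 0 0 0.564;1 0.334 0.46 -0.01 0 0 0.564;1 0.334 0.46 -0.01 0 0 0.564'; python3 go.py 0.4955 -0.2198 0.21 -69.7; python3 snap.py w3; python3 snap.py s3 side; python3 snap.py c3 scene
```

```text
t: 6.65
eef_pos: [0.4967, -0.2185, 0.2114]
ee_rot: [3.141, 0.0, -1.214]
force: [0.1, -0.4, -3.7]
width: 0.0421
t 6.65 tcp [ 0.4967 -0.2185  0.2114] rpy [ 1.7999e+02  1.0000e-02 -6.9530e+01] q [-0.05  0.15 -0.3  -0.   -1.12  0.41] F [ 0.1 -0.4 -3.7] w 0.0421
shift [0.0028 0.0052 0.0047] turn [0.0001 0.0002 0.0028]
6.65 [ 0.4967 -0.2185  0.2114] [ 1.7999e+02  1.0000e-02 -6.9530e+01]
6.7 [ 0.4967 -0.2186  0.2115] [-1.7999e+02  1.0000e-02 -6.9550e+01]
6.75 [ 0.4967 -0.2187  0.2116] [-179.99   -0.    -69.55]
```

View pics/w3.png

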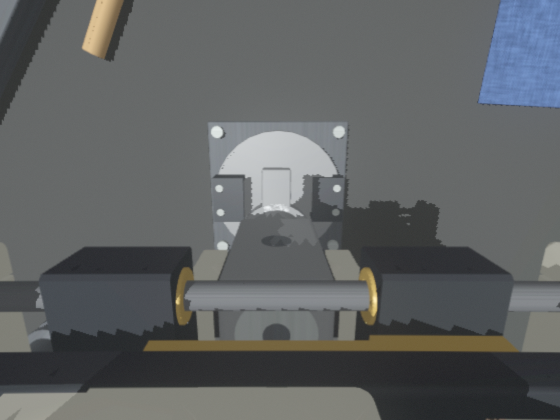

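View pics/s3.png

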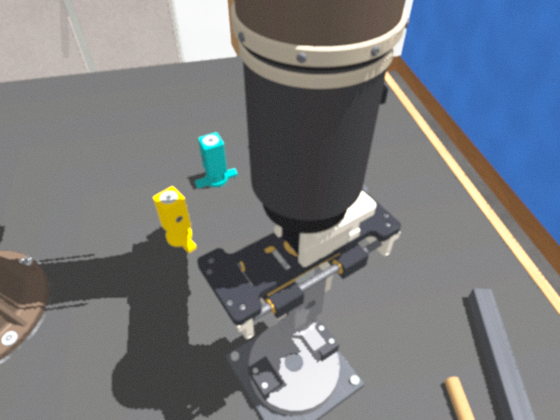

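View pics/c3.png

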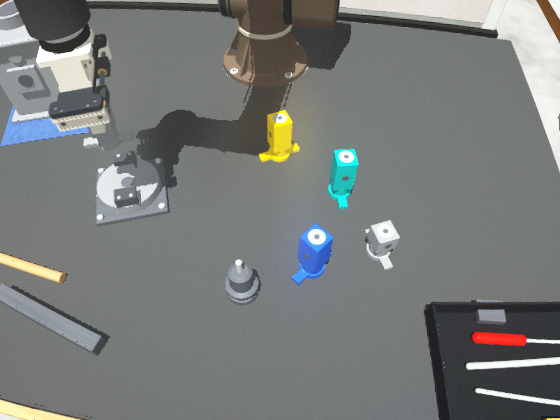

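In the wrist view the lug is at u 262–291, v 168–205, between claws at u≈245 and 315. The front base bolts are at (217,132) and (339,132), and the claw bolts at u≈219 and 337. I'll measure the relative offset in that frame.

```bash
python3 - <<'E'
from ms import *
W=load("w3");s,f=W;P=cloud(s,f);g=f["img"].max(2).astype(int)
print("tcp",s["eef_pos"])
m=np.zeros(g.shape,np.uint8);m[115:260,200:355]=((g>150)&(abs(P[...,2]-.036)>.004)&(P[...,2]<.08))[115:260,200:355]
k,l,st,c=cv2.connectedComponentsWithStats(m)
for i in range(1,k):
    if st[i,4]>5:
        z=depth(s,f,[c[i]])[0,2]; print("bolt",c[i].round(1),st[i,4],depth(s,f,[c[i]]).round(4), plane(s,f,[c[i]],.018 if z<.03 else .059).round(4))
m=(P[...,2]>.155)&(P[...,2]<.18); m[:160]=0;m[215:]=0
v,u=np.nonzero(m);print("lug z",np.median(P[m],0),len(u));z=np.median(P[m][:,2])
q=plane(s,f,np.c_[u,v],z)[:,:2]; r=cv2.minAreaRect((q*1000).astype(np.float32));print(r)
# in tool axes
Rt=R.from_euler("xyz",s["ee_rot"]); 
mid=np.array([(u[v==k].min()+u[v==k].max())/2 for k in range(172,196)]);
pt=plane(s,f,np.c_[mid,np.arange(172,196)],z); print("lug mid line tool y mm",(Rt.inv().apply(pt-s["eef_pos"])[:,1]*1000).round(1)[::4])
E
```

```text
tcp [ 0.49666232 -0.2184553   0.21140785]
bolt [215.9 131.5] 144 [[ 0.579  -0.2563  0.0183]] [[ 0.5791 -0.2562  0.018 ]]
bolt [338.4 131.3] 131 [[ 0.4589 -0.3011  0.0184]] [[ 0.4588 -0.3011  0.018 ]]
bolt [218.6 188. ] 50 [[ 0.5539 -0.2103  0.0611]] [[ 0.5541 -0.2098  0.059 ]]
bolt [336.4 188. ] 46 [[ 0.4469 -0.2497  0.0593]] [[ 0.4469 -0.2497  0.059 ]]
bolt [219.9 212.1] 45 [[ 0.5454 -0.1877  0.0609]] [[ 0.5455 -0.1871  0.059 ]]
bolt [221.9 245.4] 86 [[ 0.5342 -0.1373  0.0188]] [[ 0.5342 -0.137   0.018 ]]
lug z [ 0.50889027 -0.24511795  0.16884324] 1519
((508.7389831542969, -246.94424438476562), (35.3066520690918, 29.47191047668457), 20.401453018188477)
lug mid line tool y mm [-1.  -1.3 -1.3 -1.3 -1.3 -1.4]
```

```bash
python3 go.py 0.4955 -0.2198 0.105 -69.6; python3 -m inch '1 0.002 0.005 0.04 0 0 0;1 0.002 0.005 0.1 0 0 0;1 0.002 0.005 0.18 0 0 0;1 0.002 0.005 0.25 0 0 0;1 0.002 0.005 0.31 0 0 0;1 0.002 0.005 0.35 0 0 0;1 0.002 0.005 0.35 0 0 0;1 0.002 0.005 0.35 0 0 0'; python3 go.py 0.4955 -0.2198 0.0905 -69.6; python3 snap.py w4; python3 snap.py s4 side
```

```text
t 6.8 tcp [ 0.4967 -0.2188  0.2117] rpy [-179.99   -0.    -69.58] q [-0.05  0.15 -0.3  -0.   -1.12  0.41] F [ 0.3  0.3 -3.8] w 0.0419
shift [0.0017 0.005  0.3555] turn [-0.0002 -0.      0.0004]
t: 7.6
eef_pos: [0.4956, -0.2208, 0.1068]
ee_rot: [3.141, -0.0, -1.216]
force: [0.2, -0.4, -3.9]
width: 0.0416
t 7.6 tcp [ 0.4956 -0.2208  0.1068] rpy [ 1.7999e+02 -2.0000e-02 -6.9650e+01] q [-0.06  0.25 -0.44  0.   -0.88  0.41] F [ 0.2 -0.4 -3.9] w 0.0416
shift [-0.0032 -0.0009  0.0542] turn [ 0.0001 -0.0003 -0.0008]
7.6 [ 0.4956 -0.2208  0.1068] [ 1.7999e+02 -2.0000e-02 -6.9650e+01]
7.65 [ 0.496  -0.2208  0.1073] [-1.7995e+02 -4.0000e-02 -6.9650e+01]
```

View pics/w4.png

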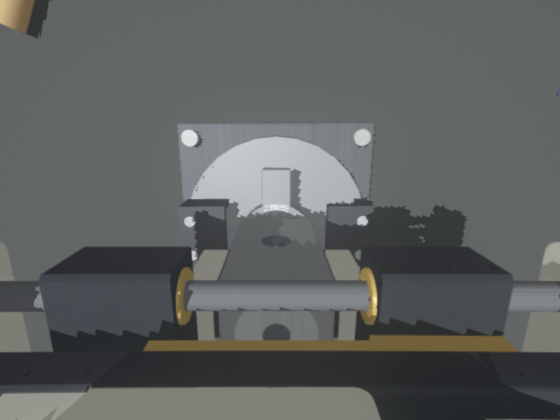

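View pics/s4.png

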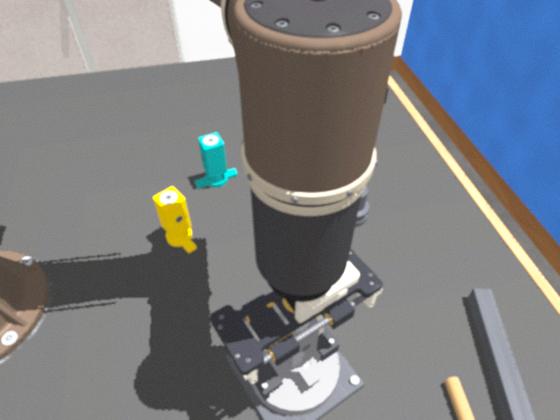

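In the wrist view the lug (u 262–291) sits midway between the claws (inner edges 228 and 326) and the base bolts (190 and 362). I'll lower it into the gap.

```bash
python3 -m inch '1 -0.002 0 0.02 0 0 0;1 -0.002 0 0.04 0 0 0;1 -0.002 0 0.054 0 0 0;1 -0.002 0 0.054 0 0 0;1 -0.002 0 0.054 0 0 0;1 -0.002 0 0.054 0 0 0'; python3 go.py 0.4955 -0.2198 0.0905 -69.6; python3 snap.py w5
```

```text
t: 8.3
eef_pos: [0.4953, -0.2201, 0.0905]
ee_rot: [-3.141, -0.0, -1.216]
force: [-0.7, -0.1, -5.5]
width: 0.0417
t 8.3 tcp [ 0.4953 -0.2201  0.0905] rpy [-1.7999e+02 -1.0000e-02 -6.9660e+01] q [-0.06  0.27 -0.46  0.   -0.84  0.41] F [-0.7 -0.1 -5.5] w 0.0417
shift [-0.0008 -0.0011 -0.    ] turn [-0.0001 -0.0002 -0.0011]
8.3 [ 0.4953 -0.2201  0.0905] [-1.7999e+02 -1.0000e-02 -6.9660e+01]
```

View pics/w5.png

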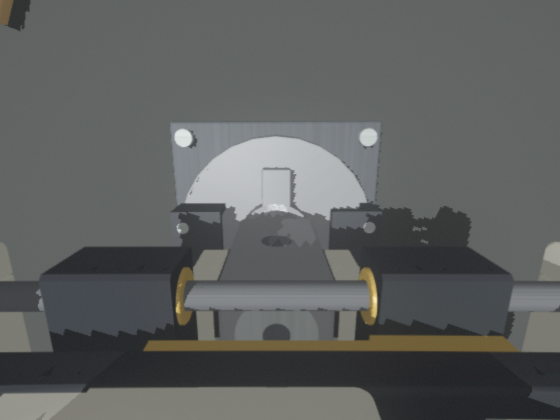

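```bash
python3 -m inch '1 0 0 0 0 0 0.05;1 0 0 0 0 0 0.13;1 0 0 0 0 0 0.22;1 0 0 0 0 0 0.31;1 0 0 0 0 0 0.4;1 0 0 0 0 0 0.49;1 0 0 0 0 0 0.58;1 0 0 0 0 0 0.67;1 0 0 0 0 0 0.75;1 0 0 0 0 0 0.75;1 0 0 0 0 0 0.75'; python3 go.py 0.4955 -0.2198 0.0905 -159.6; python3 -c "
from station import arm; print(arm.get_state()['moment'])"
```

```text
t: 9.45
eef_pos: [0.4952, -0.2201, 0.0905]
ee_rot: [-3.141, 0.0, -1.999]
force: [0.8, 0.0, -4.1]
width: 0.042
t 9.45 tcp [ 0.4952 -0.2201  0.0905] rpy [-179.99    0.   -114.53] q [-0.06  0.27 -0.46  0.   -0.84 -0.37] F [ 0.8  0.  -4.1] w 0.042
shift [-0.0014 -0.0004 -0.    ] turn [-2.000e-04  2.000e-04  7.512e-01]
[ 0.09437125 -0.04086784 -0.01790128]
```

```bash
python3 -m inch '1 0 0 0 0 0 0.05;1 0 0 0 0 0 0.13;1 0 0 0 0 0 0.22;1 0 0 0 0 0 0.31;1 0 0 0 0 0 0.4;1 0 0 0 0 0 0.48;1 0 0 0 0 0 0.56;1 0 0 0 0 0 0.64;1 0 0 0 0 0 0.7;1 0 0 0 0 0 0.75;1 0 0 0 0 0 0.75;1 0 0 0 0 0 0.75'; python3 go.py 0.4955 -0.2198 0.0885 -159.6; python3 -c "
from station import arm; print(arm.get_state()['moment'])"; python3 snap.py w6;python3 snap.py s6 side
```

```text
t: 10.65
eef_pos: [0.4952, -0.2201, 0.0904]
ee_rot: [-3.142, 0.0, -2.784]
force: [-0.7, 0.3, -4.8]
width: 0.0416
t 10.65 tcp [ 0.4952 -0.2201  0.0904] rpy [-180.      0.   -159.51] q [-0.06  0.27 -0.46  0.   -0.84 -1.16] F [-0.7  0.3 -4.8] w 0.0416
shift [-0.0014  0.0006  0.0064] turn [-0.0001  0.0001  0.0015]
[ 0.06810546 -0.17600067 -0.00091477]
10.65 [ 0.4952 -0.2201  0.0904] [-180.      0.   -159.51]
10.7 [ 0.4951 -0.2201  0.0904] [-180.      0.   -159.53]
```

View pics/w6.png

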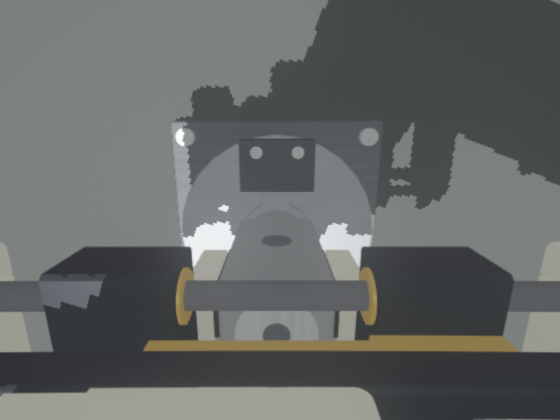

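View pics/s6.png

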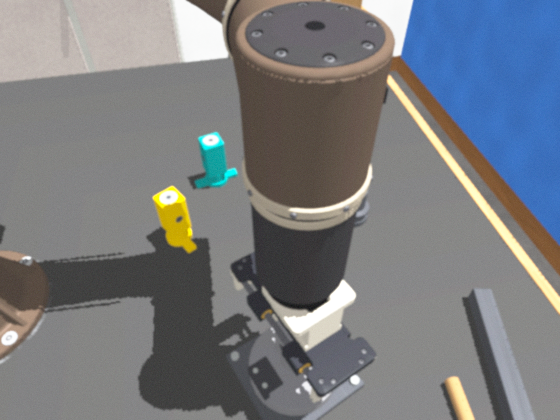

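The lug (u≈263–290) now runs under the claw (u 240–314), well centred. I'll lower it onto the seat and watch the force.

```bash
python3 -m inch '1 0 0 0.002 0 0 0;1 0 0 0.004 0 0 0;1 0 0 0.006 0 0 0;1 0 0 0.006 0 0 0;1 0 0 0.006 0 0 0'; 
```

```text
t: 11.25
eef_pos: [0.4951, -0.2201, 0.0885]
ee_rot: [3.142, -0.0, -2.787]
force: [-0.7, 0.4, -3.6]
width: 0.0416
```

```bash
python3 -m inch '1 0 0 0.002 0 0 0;1 0 0 0.003 0 0 0;1 0 0 0.003 0 0 0;1 0 0 0.003 0 0 0'; 
```

```text
t: 11.65
eef_pos: [0.4951, -0.2201, 0.0885]
ee_rot: [-3.141, 0.0, -2.786]
force: [-2.7, 1.8, 4.9]
width: 0.0418
```

The seat is carrying the riser: the force went from −4 to +5 N. Releasing it now.

```bash
python3 -m inch '0 0 0 0 0 0 0;0 0 0 0 0 0 0;0 0 0 0 0 0 0;0 0 0 0 0 0 0;0 0 0 0 0 0 0;0 0 0 0 0 0 0;0 0 0 0 0 0 0'; python3 -m inch '0 0 0 -0.04 0 0 0;0 0 0 -0.12 0 0 0;0 0 0 -0.22 0 0 0;0 0 0 -0.34 0 0 0;0 0 0 -0.46 0 0 0;0 0 0 -0.56 0 0 0;0 0 0 -0.62 0 0 0;0 0 0 -0.62 0 0 0;0 0 0 -0.62 0 0 0'; python3 snap.py w7;python3 snap.py s7 side;python3 snap.py c7 scene
```

```text
t: 12.35
eef_pos: [0.4951, -0.2201, 0.0876]
ee_rot: [3.142, -0.0, -2.787]
force: [-0.3, 0.6, 0.6]
width: 0.0867
t: 13.25
eef_pos: [0.495, -0.22, 0.2744]
ee_rot: [-3.141, 0.001, -2.787]
force: [-0.0, 0.2, -1.0]
width: 0.0877
13.25 [ 0.495  -0.22    0.2744] [-1.7998e+02  7.0000e-02 -1.5968e+02]
13.3 [ 0.4947 -0.22    0.2736] [ 179.98   -0.   -159.68]
13.35 [ 0.4945 -0.22    0.2731] [ 1.7996e+02 -5.0000e-02 -1.5968e+02]
```

View pics/w7.png

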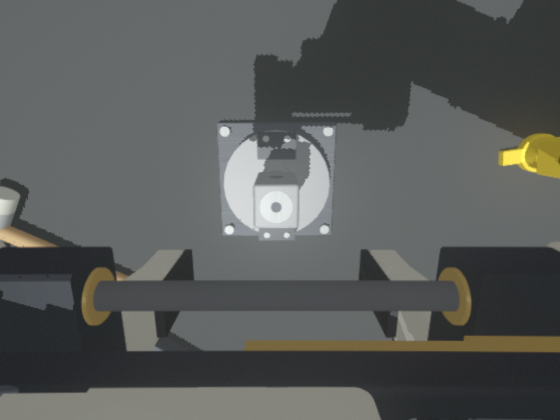

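View pics/s7.png

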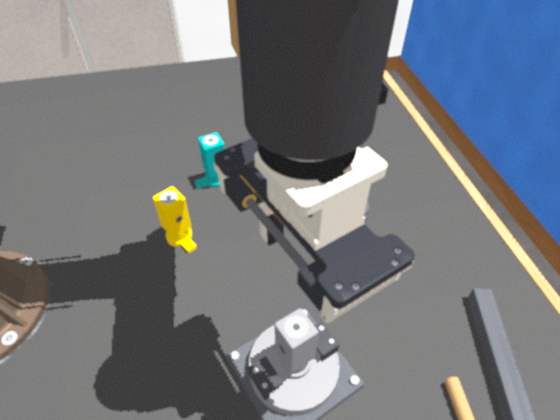

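View pics/c7.png

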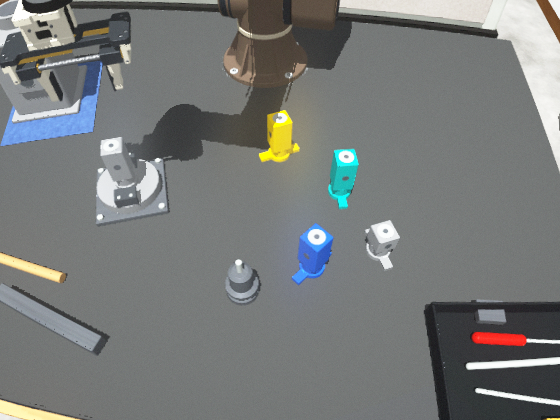

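All three views show the riser standing alone on the stage: its top is at wrist (276,207), side (296,326) and scene (113,146). The gripper is well clear above it. I'll check the numbers before handing in.

```bash
python3 - <<'E'
from ms import *
W=load("w7");S=load("c7");D=load("s7")
c={}
for n,a,p in(("w",W,(276,207)),("d",D,(296,326)),("s",S,(113,146))):
    c[n]=hole(*a,p); print(n,c[n].round(1),plane(*a,[c[n]],.146).round(4))
print("w-d",tri(W,c["w"],D,c["d"]),"s-d",tri(S,c["s"],D,c["d"]))
print("top rect",rect(*W,(276,190),.146,.006),rect(*D,(292,320),.146,.005))
print("bolts",plane(*W,[(225,131.5),(328,131.5),(229.5,230),(324.5,230)],.018).mean(0))
S0=load("scene0"); print("short now",rect(*S,(384,231),.07)[:2],"before",rect(*S0,(384,231),.07)[:2])
E
```

```text
w [nan nan] [[nan nan nan]]
d [295.9 326.5] [[ 0.4952 -0.2204  0.146 ]]
s [110.7 145. ] [[ 0.4953 -0.2199  0.146 ]]
 ** On entry to DLASCL parameter number  4 had an illegal value
 ** On entry to DLASCL parameter number  4 had an illegal value
 ** On entry to DLASCL parameter number  4 had an illegal value
 ** On entry to DLASCL parameter number  4 had an illegal value
 ** On entry to DLASCL parameter number  5 had an illegal value
 ** On entry to DLASCL parameter number  4 had an illegal valuems.py:6: RuntimeWarning: invalid value encountered in divide
  v,u=np.mgrid[y-r:y+r+1,x-r:x+r+1]; return np.array([(u*k).sum(),(v*k).sum()])/k.sum()
Traceback (most recent call last):
  File "h.py", line 19, in tri
    t=np.linalg.lstsq(np.c_[d1,-d2],o2-o1,rcond=None)[0]
      ~~~~~~~~~~~~~~~^^^^^^^^^^^^^^^^^^^^^^^^^^^^^^^^
numpy.linalg.LinAlgError: SVD did not converge in Linear Least Squares
```

```bash
python3 - <<'E'
from ms import *
W=load("w7");S=load("c7");D=load("s7")
c={"w":hole(*W,(276,207),8),"d":hole(*D,(296,326)),"s":hole(*S,(113,146))}
print(c["w"],plane(*W,[c["w"]],.146))
print("w-d",tri(W,c["w"],D,c["d"]),"s-d",tri(S,c["s"],D,c["d"]))
print("top rect",rect(*W,(276,198),.146,.006),rect(*D,(292,320),.146,.005))
print("bolts",plane(*W,[(225,131.5),(328,131.5),(229.5,230),(324.5,230)],.018).mean(0))
S0=load("scene0"); print("short now",rect(*S,(384,231),.07)[:2],"before",rect(*S0,(384,231),.07)[:2])
print("chuck px diff",abs(S[1]["img"][255:310,215:265].astype(int)-S0[1]["img"][255:310,215:265]).max(2).mean())
E
```

```text
[275.7828201  206.80597361] [[ 0.49634998 -0.21920705  0.146     ]]
w-d (array([ 0.49619149, -0.21916951,  0.14387198]), np.float64(0.0013300447683775023)) s-d (array([ 0.49515626, -0.22016967,  0.14571465]), np.float64(0.00026399525863339475))
top rect (array([ 495.2, -220. ]), array([41.3, 41.4]), 20.3, (np.float64(275.4), np.float64(204.9))) (array([ 494.1, -222.6]), array([42.2, 42.1]), 20.2, (np.float64(295.5), np.float64(328.7)))
bolts [ 0.4966991  -0.21785094  0.018     ]
short now (array([572. , 303.9]), array([43.2, 43.3])) before (array([571.9, 304.4]), array([43.5, 42.4]))
chuck px diff 7.649454545454545
```

```bash
python3 - <<'E'
from ms import *
from station import arm
S=load("c7");S0=load("scene0")
for a in(S0,S):
    P=cloud(*a); m=(abs(P[...,0]-.69)<.06)&(abs(P[...,1]-.06)<.06)&(P[...,2]>.02); print("chuck",P[m].mean(0).round(4),m.sum())
arm.job_done(); print(arm.get_state()["t"])
E
```

```text
chuck [0.6969 0.0613 0.059 ] 999
chuck [0.6969 0.0613 0.059 ] 998
the job is handed in; nothing more can be done
the job is handed in; nothing more can be done
```

The tall riser is standing on the lower stage with its lugs under the claws, and the job is handed in at about 13.4 s. I gripped the riser a little above half-way (42 mm, 45 N) and lowered it with the lugs in the open gaps. I then turned it 90° clockwise about 2 mm above the seat, set it down until the seat took its weight, released it and backed straight up.

**Last checks**
- **Position:** two views put the riser's top centre at about (0.495, -0.220, 0.146) m. That is within about 1 mm of the measured seat centre, and its top is 110 mm above the seat as it should be.
- **Angle:** the top face's yaw is 20.3° against the stage's 20.3–20.5°. In the wrist view just before it was set down, the lug ran centrally under the claw.
- **Other parts:** the short riser is within 0.5 mm of its start in the scene view, and the chuck's mean point is unchanged.
- **Disagreements:** pairing the wrist and side views gave the top height 2 mm lower (0.144 m). The wrist camera's rough reading of the base bolts put the seat centre about 2 mm off. Both are about the size of the stated calibration error and well inside the limits.
- **Not measured:** I did not measure the riser's tilt directly. It looked upright in all three views.

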